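Weigh a jar carrier on the spring scale

TASK

Weigh the carrier with the blue band: pick it up by its blue grip, hang its wire bail on the hook of the spring scale, and lower it slowly, at no more than about 3 cm a second, so that the spring takes up the weight, letting go only when the scale carries all of it. The pointer must never jump, up or down, and the hook must never be pressed down or pulled much harder than the carrier's own weight. Leave the carrier hanging free, upright and still, with the pointer settled, and leave the red carrier, the glassware and the brass weight where they are.

Things in the scene. Friction and masses are not known exactly. Their poses are not given: they have to be found in the camera images.
- blue_grip (a point): Centre of the square blue grip block (22 x 22 mm, 36 mm tall) on top of the blue-banded jar carrier, 166 mm above its underside. The carrier is one rigid piece of about 210 to 630 g, weight unknown. Axes: z up, y along the wire bail, x through the bail: the way the hook passes through it, from either side.
- blue_lid (a point): Top centre of the blue carrier's white jar lid, 80 mm above its underside and 86 mm below the grip's centre. The amber jar with the blue band is 56 mm across, the lid 50 mm; it is fixed in a steel tray 74 x 84 mm (x, y), 8 mm thick.
- blue_bail (a point): Peak of the blue carrier's bail, centre of its 7 mm round wire, 36 mm below the grip's centre, joined to the grip by an 8 mm stem 18 mm long. From the peak the wire slopes down to 18 mm lower at y = -37 and +37 mm, then runs straight down to the tray. Free window under it for the hook: 46 mm high at the middle, 67 mm wide.
- hook_seat (a point): Where the centre of the bail's wire comes to rest in the hook's dip, 8.5 mm above the hook's centre line there; moves down with the hook; 223 mm above the table unloaded. The hook is an 8 mm round steel arm that sticks out level from the scale along this point's +y (seat 110 mm from the column's middle) and dips by 12 mm to the seat. Its underside there is 12.5 mm below this point. z up.
- hook_tip (a point): Top of the hook's turned-up free end, 24 mm beyond the seat along the seat's +y and 15.5 mm higher than the seat point. The black carriage that carries the arm ends 92 mm from the seat, on the other side.
- pointer (a joint): Scale reading: how far the hook and its red pointers have moved down, m; 0 unloaded, stop at 0.09. The spring gives 100 N per metre (1 N lowers it by 10 mm), lightly damped: a load let go before its weight is taken up makes the pointer jump. The blue carrier settles somewhere between 0.02 and 0.063.
- scale: The spring scale: grey foot 150 x 150 mm, aluminium column with white graduated faces, blue head 315 mm high, fixed to the table. Origin: on the table under the middle of the column; the hook's arm points along its +y.
- red: The carrier with the red band and red grip, otherwise like the blue one; origin at the centre of its underside. Leave it alone.
- conical_flask: Conical flask with blue contents, 82 mm across, 122 mm tall; origin at the centre of its underside. Leave it alone.
- orange_flask: Stoppered round flask, orange contents, 76 mm across, 146 mm tall; origin at the centre of its underside. Leave it alone.
- wine_flask: Stoppered round flask, dark red contents, 76 mm across, 146 mm tall; origin at the centre of its underside. Leave it alone.
- brass_weight: Brass calibration weight, 44 mm across, 60 mm tall; origin at the centre of its underside. Leave it alone.
- beaker: Clear beaker, 68 mm across, 85 mm tall; origin at the centre of its underside. Leave it alone.
Mind the look-alikes: they are no part of the job. What is shaped like the part that bears blue_grip but turquoise is not meant.

How it is judged (in metres and radians):
On the way, in this order (a step that is already met when the one before it is completed fails the run):
1. the blue carrier is lifted clear of the table while the scale is unloaded (height (world z) of blue_grip above 0.196 m and value of joint pointer below 0.006 m), for 0.2 s.
2. the bail sits on the hook and the spring has begun to take the weight (distance between blue_bail and hook_seat below 0.012 m and value of joint pointer above 0.01 m), for 0.2 s.
At the end, for the whole second after the job is handed in: The blue carrier hangs by the peak of its bail in the seat of the hook (within 12 mm), clear of the table, upright within 0.15 rad and still (under 0.03 m/s and 0.4 rad/s), and the pointer shows more than 0.015 m and has settled (under 0.01 m/s) (distance between blue_bail and hook_seat below 0.012 m and value of joint pointer above 0.015 m and velocity of joint pointer between -0.01 and 0.01 m/s and angle between blue_grip's own z axis and vertical below 0.15 rad and linear speed of blue below 0.03 m/s and angular speed of blue below 0.4 rad/s and height (world z) of blue_grip above 0.18 m); the robot touches nothing.
It fails at once if the pointer jumps: the hook moves up or down faster than 0.06 m/s (velocity of joint pointer above 0.06 m/s or velocity of joint pointer below -0.06 m/s).
It fails at once if the blue carrier presses or pulls on the scale with more than 15 N, or the hook is drawn down by more than 0.08 m (contact force between blue and scale above 15 N or value of joint pointer above 0.08 m).
It fails at once if the gripper presses on the scale with more than 5 N (contact force between any of the fingers, the arm and scale above 5 N).
It fails at once if the red carrier, a flask, the beaker or the brass weight is moved by more than 20 mm or tipped (distance of any of red, conical_flask, orange_flask, wine_flask, brass_weight, beaker from where it was at the start of the episode above 0.02 m or angle between any of red, conical_flask, orange_flask, wine_flask, brass_weight, beaker's own z axis and vertical above 0.4 rad).
It also fails if it takes over 58 s, if anything falls off the work surface, if the arm or the gripper's body presses on something with over 40 N, if the wrist force passes 120 N, or if a joint passes its speed limit or range.

ROBOT

A 6-joint arm with a two-finger parallel gripper is mounted at the origin on the work surface. World frame = base frame: x ahead of the robot, y to its left, z up, the work surface at z = 0. Lengths are in mm, angles in degrees, forces in N, time in s.
With the tool pointing down it reaches from about 350 to 850 mm from the base axis. Payload 8.1 kg.
Tool frame: the origin (TCP) lies midway between the tips of the shut fingers; the grasp point (between the pads) lies 19 mm behind it (r.grasp_offset is the distance from the TCP to the grasp point, in mm); z points along the fingers, x is the direction in which the jaws open and shut, and the axes are right-handed (so a half turn about z gives the same grasp; the last joint's range is limited). The gripper opens to 85 mm and grips with 20 to 120 N. Pads are 22 mm wide; open, the fingers measure 114 mm over their backs; the gripper's body (76 mm by 85 mm) begins 54 mm behind the grasp point. The pads swing forward as they close: fully open they stand 13 mm farther back than shut.
Start: joints at [68.904, 7.471, 85.268, -0, 87.261, -4.893], TCP at [167.405, 576.178, 231.292] pointing down, gripper open.
Joint ranges: [-169.43, 169.43], [-51.17, 129.36], [1.28, 143.12], [-76.62, 256.62], [0, 156.53], [-152.29, 152.29]. Speed limits (degrees/s): [136.94, 136.94, 159.86, 180, 180, 180].

INTERFACE

Orientations are given as [roll, pitch, yaw] about the fixed x, y, z axes, in that order (R = Rz(yaw) Ry(pitch) Rx(roll)).
In Python, from bench import r, optics, hand_in gives the robot as it stands.
- The arm moves only by the shell command python3 -m pendant 'ROWS' [FORCE]. ROWS is JSON, a list of rows, each a list of 5 numbers: the opening, from 0 (shut) to 1 (fully open), then the shift along the tool's x, y, z in mm, then the turn about the tool's z in degrees. A call has 1 to 10 rows; each row shifts and turns the commanded pose from where the row before left it, along the tool's axes as they then stand; what a row does not reach is not made up. A row lasts 1/10 s, in which the tool goes at most 50 mm and 8.59 degrees, less where a joint would pass 70% of its speed; a pose out of reach is approached as far as the arm can. A call with a gripper value outside its range is refused whole. The fingers move at their own pace and stop on an object; FORCE is the grip in N (left out, the last holds). Time passes only in rows, so rows that do not move let the fingers close. It gives the time, the measured TCP pose, the force and the opening at its end, in the units of the state.
- r.sense(): the state, without advancing time (a new reading comes with each control period).
- optics.snapshot(name): name is "side" or "top" or "wrist"; returns (picture, depth): 480x640x3 uint8, blue, green, red; 480x640 float32, mm along the optical axis (not along the pixel's ray), 0 where there is no reading.
- optics.camera_params(name): a dict with "camera_matrix" (3x3 intrinsics, pixels), "eye" and "orientation" of the camera in the world. Camera axes: x right, y down, z forward; pixel columns grow to the right and rows downward; lengths in mm; the calibration is good to about 2 mm. A picture is of the moment at which its call begins: read the wrist's pose just before it. camera_params takes no time and is no camera call; for the wrist camera it gives the pose at the moment of the call.
- hand_in(): hands the job in, once; it reports no verdict.
Trained networks look in the newest picture that a camera, given by its name, has taken for a name from the list of things; names that differ only in an ending like _2 or _b are one class to them, and where a whole thing is asked for, a point or a joint stands for the part that bears it (a point fixed in the world has none). Each returns a list of dicts, best first, with "score" (0 to 1); they miss things now and then, are a little off and sometimes report something else, mostly with a low value. They report only what shows in the picture. A call takes as long as a camera call. They do not tell look-alikes from the thing itself.
- optics.search_frame(camera, query): "at" ([x, y, z] in mm, in world coordinates, good to about 4 mm: the middle of the surface that is visible of it).
The state is a dict: "time": time; "joint_pos": joint angles; "qd": joint speeds; "joint_efforts": joint torques, N m; "tool_pos": TCP position; "tcp_rot": TCP orientation; "ft_force": force on the tool from outside, world axes, zero at the start; "wrist_torque": the same for the moment, N m; "finger_gap": finger opening in mm.
Only numpy, scipy, OpenCV 4.12 (cv2) and the standard library are available. Lean on these libraries where they do the work, as an engineer would, in place of code of your own. Each camera call takes 0.05 s, during which the arm holds its last target. There are 200 camera calls.

## Working session

There is one attempt and no reset: what is moved stays moved. The work goes in short steps, Python scripts to look and compute and a shell command to move; the robot and the scene stay as the last step left them, time stands still between calls to the robot, and variables do not carry over. Pictures are saved under pics/ and viewed, about 8 in all and at most 12, crops included, and the job is handed in when it is done.

```bash
mkdir -p pics; ls
python3 - <<'E'
from bench import r,optics
import cv2,numpy as np
print(r.sense())
ims=[]
for n in ("top","side"):
    p,d=optics.snapshot(n); np.savez(f'{n}0.npz',p=p,d=d,**{k:np.array(v) for k,v in optics.camera_params(n).items()})
    cv2.imwrite(f'pics/{n}0.png',p)
    for q in ("blue_grip","blue_lid","blue_bail","hook_seat","hook_tip","scale","red"):
        print(n,q,[(np.round(x["at"]).tolist(),round(x["score"],2)) for x in optics.search_frame(n,q)[:4]])
    print(optics.camera_params(n))
E
```

```text
pics
{'time': 0.0, 'joint_pos': array([ 6.89016627e+01,  7.51744916e+00,  8.53315947e+01, -1.55700804e-03,
        8.72624683e+01, -4.89418246e+00]), 'qd': array([-0.06656555,  0.07343699,  0.02052444, -0.07858138, -0.02905195,
        0.00836716]), 'joint_efforts': array([-1.56065755e-03, -5.69420886e+01, -5.00536501e+01, -2.17478901e-04,
        1.52846082e-02,  2.68483979e-05]), 'tool_pos': array([167.22722614, 575.62360744, 230.19785628]), 'tcp_rot': array([-1.79992036e+02,  1.11238178e-01,  7.37959288e+01]), 'ft_force': array([-0.39857235,  0.24418761, -0.01916495]), 'wrist_torque': array([-0.02756252, -0.01999692,  0.00928481]), 'finger_gap': 85.61564983246613}
top blue_grip [([468.0, 240.0, 60.0], 0.87), ([326.0, 135.0, 67.0], 0.71), ([334.0, 281.0, 66.0], 0.7), ([606.0, 294.0, 66.0], 0.58)]
top blue_lid [([325.0, 136.0, 68.0], 0.91), ([601.0, 296.0, 68.0], 0.74), ([334.0, 280.0, 64.0], 0.71), ([469.0, 242.0, 62.0], 0.65)]
top blue_bail [([336.0, 281.0, 66.0], 0.98), ([469.0, 242.0, 59.0], 0.86), ([598.0, 296.0, 68.0], 0.78), ([617.0, 430.0, 63.0], 0.66)]
top hook_seat [([528.
[... 668 characters left out ...]
9.0, 318.0, 64.0], 0.72), ([468.0, 265.0, 59.0], 0.58), ([321.0, 152.0, 68.0], 0.58)]
side blue_bail [([320.0, 160.0, 64.0], 0.94), ([333.0, 304.0, 67.0], 0.7), ([526.0, -200.0, 228.0], 0.59), ([596.0, 315.0, 63.0], 0.58)]
side hook_seat []
side hook_tip [([523.0, -198.0, 230.0], 0.72), ([757.0, -117.0, 63.0], 0.54)]
side scale [([470.0, 270.0, 62.0], 0.72)]
side red [([632.0, 171.0, 64.0], 0.69)]
{'camera_matrix': array([[492.30678535,   0.        , 321.0176216 ],
       [  0.        , 492.30678535, 241.22888612],
       [  0.        ,   0.        ,   1.        ]]), 'eye': array([381.42830859, 625.39178429, 855.70175702]), 'orientation': array([-139.68637712,    0.28191869, -161.17726097])}
```

View pics/top0.png

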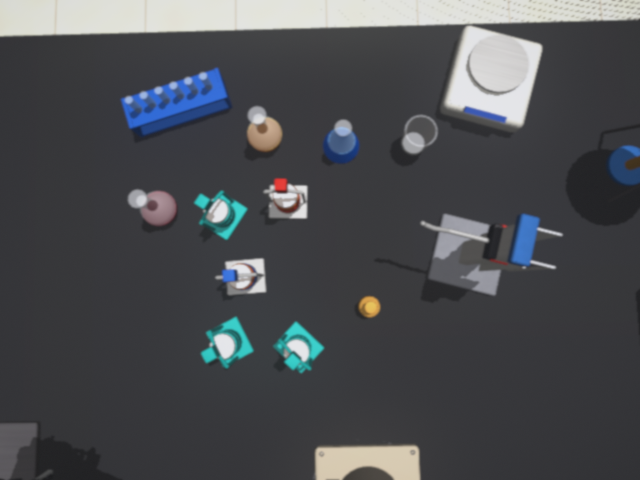

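View pics/side0.png

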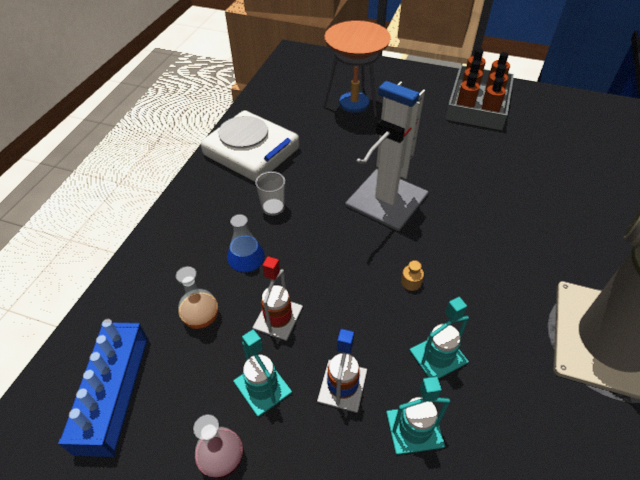

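The candidates for the blue carrier are the one with the white tray and blue grip at top px (229,275), side (345,340), the red one at top (281,187), and three turquoise look-alikes at top (218,212), (226,345) and (298,350). The blue-grip one fits. The hook runs from px (490,240) to its tip at (425,225). I'll measure these and confirm in a crop.

```bash
cat > h.py <<'E'
import numpy as np,cv2
from scipy.spatial.transform import Rotation as R
def cloud(f):
    z=np.load(f); p,d=z['p'],z['d']; K=z['camera_matrix']
    v,u=np.mgrid[:480,:640]
    c=np.stack([(u-K[0,2])/K[0,0]*d,(v-K[1,2])/K[1,1]*d,d],-1)
    return p,d,c@R.from_euler('xyz',z['orientation'],degrees=True).as_matrix().T+z['eye']
E
python3 - <<'E'
from h import *
for f in('top','side'):
    p,d,w=cloud(f+'0.npz'); hsv=cv2.cvtColor(p,cv2.COLOR_BGR2HSV)
    H,S,V=[hsv[...,i].astype(int) for i in range(3)]; ok=d>0
    near=ok&(abs(w[...,0]-468)<75)&(abs(w[...,1]-245)<75)
    g=near&(H>105)&(H<130)&(S>150)&(w[...,2]>135)
    print(f,'grip',g.sum(),np.median(w[g],0),w[g].min(0),w[g].max(0))
    t=near&(w[...,2]>175); print('gtop',t.sum(),np.median(w[t],0) if t.any() else 0)
    tr=near&(w[...,2]<20)&(w[...,2]>3)&(V>110)&(S<60)
    print('tray',tr.sum(),cv2.minAreaRect(w[tr][:,:2].astype(np.float32)))
    wr=near&(w[...,2]>90)&(w[...,2]<140)&(S<100)
    print('wire/bail',wr.sum(),cv2.minAreaRect(w[wr][:,:2].astype(np.float32)))
    lid=near&(w[...,2]>72)&(w[...,2]<88)&(S<60)&(V>140); print('lid',lid.sum(),np.median(w[lid],0))
    hk=ok&(abs(w[...,0]-520)<60)&(w[...,1]>-320)&(w[...,1]<-170)&(w[...,2]>205)&(w[...,2]<260)
    P=w[hk]; 
    for y in range(-310,-170,10):
        q=P[abs(P[:,1]-y)<5]; print(y,len(q),np.round([np.median(q[:,0]),q[:,2].max(),np.median(q[:,2]),np.ptp(q[:,0])],1) if len(q) else '',end=';')
    ft=ok&(w[...,2]>3)&(w[...,2]<30)&(abs(w[...,0]-480)<130)&(abs(w[...,1]+270)<130)
    print('foot',ft.sum(),np.median(w[ft][:,2]),cv2.minAreaRect(w[ft][:,:2].astype(np.float32)))
    hd=ok&(w[...,2]>295)&(w[...,2]<335)&(w[...,1]<-200)&(H>100)&(S>120); print('head',cv2.minAreaRect(w[hd][:,:2].astype(np.float32)))
p,_,_=cloud('side0.npz'); q,_,_=cloud('top0.npz')
cv2.imwrite('pics/crop.png',np.hstack([cv2.resize(p[310:430,290:410],(400,400)),cv2.resize(q[190:310,400:520],(400,400))]))
E
```

```text
top grip 132 [469.39249465 251.87192731 183.43550828] [458.83068115 240.91361018 174.01952662] [478.81054588 262.9104476  187.85128789]
gtop 155 [469.43514748 251.53211629 183.32713508]
tray 576 ((469.80743408203125, 252.26107788085938), (74.96893310546875, 84.37081909179688), 3.1420345306396484)
wire/bail 91 ((469.3084716796875, 252.15911865234375), (6.793653964996338, 80.13118743896484), 3.9544081687927246)
lid 284 [464.68762907 247.35536017  79.42160189]
-310 0 ;-300 0 ;-290 33 [520.2 259.3 237.1   2.5];-280 39 [521.7 259.3 240.   56. ];-270 33 [471.  259.5 240.   55.9];-260 11 [473.1 259.  249.8   3.9];-250 0 ;-240 0 ;-230 129 [477.7 259.8 234.9  75.4];-220 225 [517.  259.7 242.   67. ];-210 278 [517.3 259.4 240.9  64.7];-200 230 [506.8 245.  237.4  48.3];-190 51 [519.5 241.8 230.3  36.4];-180 29 [524.4 235.2 229.6   8.7];foot 3333 13.323686422524702 ((479.50567626953125, -269.8592529296875), (258.713134765625, 259.24298095703125), 0.14202018082141876)
head ((512.2489624023438, -225.11001586914062), (29.808090209960938, 77.77559661865234), 74.51713562011719)
side grip 308 [470.07
[... 344 characters left out ...]
, 38.77064514160156), 4.259926795959473)
lid 479 [467.34007292 256.11130607  80.33339961]
-310 0 ;-300 0 ;-290 0 ;-280 10 [469.1 258.  232.4   1. ];-270 37 [470.4 257.8 231.1   3.3];-260 17 [472.6 258.8 240.    1.9];-250 5 [545.9 238.1 234.6  75.9];-240 0 ;-230 145 [476.9 259.8 234.9  71.7];-220 190 [519.7 259.9 246.1  74. ];-210 212 [504.3 259.9 242.2  66. ];-200 236 [516.  244.4 232.6  62.5];-190 96 [497.8 243.6 230.4  35.6];-180 15 [523.3 233.2 230.2   7.7];foot 2616 13.961701907211648 ((479.8492431640625, -268.9091796875), (260.0172119140625, 257.12457275390625), 0.33765608072280884)
head ((512.4483032226562, -222.27491760253906), (33.7938346862793, 77.62737274169922), 76.22862243652344)
```

View pics/crop.png

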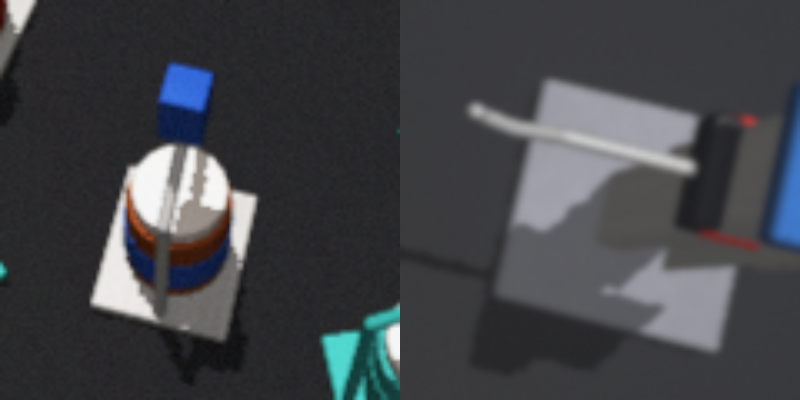

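The crop confirms the target: blue band, blue grip, white tray. The hook runs from the carriage at crop right (695,165) to its tip at (475,105), and my y filter had clipped it. I'll re-measure the scale.

Run:
```python
from h import *
for f in('top','side'):
    p,d,w=cloud(f+'0.npz'); hsv=cv2.cvtColor(p,cv2.COLOR_BGR2HSV)
    H,S,V=[hsv[...,i].astype(int) for i in range(3)]; ok=(d>0)&(w[...,1]<-60)&(w[...,1]>-330)&(abs(w[...,0]-510)<140)
    hk=ok&(w[...,2]>218)&(w[...,2]<246)&(V>100)&(S<50)&(w[...,1]>-190)
    P=w[hk]; l=cv2.fitLine(P[:,:2].astype(np.float32),cv2.DIST_HUBER,0,.01,.01).ravel(); a=l[:2]*np.sign(l[1]); n=np.array([a[1],-a[0]])
    print(f,'hook',len(P),'dir',a,np.degrees(np.arctan2(a[1],a[0])),'pt',l[2:])
    s=(P[:,:2]-l[2:])@a; e=(P[:,:2]-l[2:])@n
    for b in np.arange(np.floor(s.min()),s.max(),6):
        m=(s>=b)&(s<b+6)
        if m.any(): print(np.round(b+3),m.sum(),np.round([np.median(e[m]),P[m][:,2].max(),*(l[2:]+(b+3)*a)],1))
    ft=ok&(w[...,2]>5)&(w[...,2]<30)&(V>60)
    print('foot',ft.sum(),np.median(w[ft][:,2]),cv2.minAreaRect(w[ft][:,:2].astype(np.float32)))
    hd=ok&(w[...,2]>305)&(w[...,2]<330)&(H>100)&(S>120); print('head',cv2.minAreaRect(w[hd][:,:2].astype(np.float32)))
    bw=(d>0)&(w[...,2]>20)&(w[...,2]<66)&(abs(w[...,0]-395)<60)&(abs(w[...,1]+30)<70); print('brass',np.median(w[bw],0))
```

```text
top hook 286 dir [0.2668418  0.96374035] 74.523575 pt [ 535.6501  -139.57147]
-51.0 12 [-4.000e-01  2.322e+02  5.220e+02 -1.887e+02]
-45.0 17 [-3.000e-01  2.352e+02  5.236e+02 -1.829e+02]
-39.0 18 [-5.000e-01  2.344e+02  5.252e+02 -1.772e+02]
-33.0 17 [ 3.000e-01  2.313e+02  5.268e+02 -1.714e+02]
-27.0 18 [-2.000e-01  2.331e+02  5.284e+02 -1.656e+02]
-21.0 15 [-1.000e-01  2.313e+02  5.300e+02 -1.598e+02]
-15.0 16 [-1.000e-01  2.319e+02  5.316e+02 -1.540e+02]
-9.0 17 [ 5.000e-01  2.322e+02  5.332e+02 -1.482e+02]
-3.0 16 [ 4.000e-01  2.326e+02  5.348e+02 -1.425e+02]
3.0 17 [-4.000e-01  2.312e+02  5.365e+02 -1.367e+02]
9.0 19 [ 4.000e-01  2.303e+02  5.381e+02 -1.309e+02]
15.0 19 [   0.6  228.4  539.7 -125.1]
21.0 15 [-1.000e-01  2.254e+02  5.413e+02 -1.193e+02]
27.0 13 [ 3.000e-01  2.238e+02  5.429e+02 -1.136e+02]
33.0 12 [   0.6  226.1  544.5 -107.8]
39.0 13 [ 5.000e-01  2.284e+02  5.461e+02 -1.020e+02]
45.0 12 [ -1.1 233.6 547.7 -96.2]
51.0 16 [ 1.000e-01  2.394e+02  5.493e+02 -9.040e+01]
57.0 4 [ 5.000e-01  2.380e+02  5.509e+02 -8.460e+01]
foot 3070 13.511148293246038 ((514.991577148
[... 744 characters left out ...]
5.000e-01  2.335e+02  5.370e+02 -1.340e+02]
10.0 9 [   0.7  232.6  538.7 -128.2]
16.0 9 [ 3.000e-01  2.278e+02  5.403e+02 -1.224e+02]
22.0 10 [ 2.000e-01  2.259e+02  5.420e+02 -1.167e+02]
28.0 5 [   1.3  223.5  543.6 -110.9]
34.0 3 [  -1.2  224.4  545.3 -105.1]
40.0 2 [ -1.1 227.6 546.9 -99.3]
46.0 3 [ -1.3 233.8 548.6 -93.6]
52.0 6 [ 2.000e-01  2.402e+02  5.502e+02 -8.780e+01]
58.0 1 [  0.7 238.6 551.8 -82. ]
foot 2143 14.468425606392543 ((508.73345947265625, -235.11460876464844), (152.74647521972656, 150.31558227539062), 74.416259765625)
head ((512.4332275390625, -222.09255981445312), (34.225589752197266, 77.82707214355469), 75.05012512207031)
brass [400.43636944  -3.99676847  37.56267798]
```

Measurements: the blue carrier is at about (469.5, 252) with yaw about 3.5°. The hook seat is at about (543.8, -110.3), with the arm along 74.4°. I'll grip with the jaws along the bail, perpendicular to the hook, so the fingers clear the hook's tip. That means tool yaw -86.5 at the grasp and -15.6 at the hook.

```bash
python3 -m pendant '[[0.8,-10,17,0,0],[0.8,-24,40,0,0],[0.8,-24,40,0,0],[0.8,-24,40,0,0],[0.8,-24,40,0,0],[0.8,-24,40,0,0],[0.8,-24,40,0,0],[0.8,-24,40,0,0],[0.8,-24,40,0,0],[0.8,-24,43,0,0]]' 60; python3 -m pendant '[[0.8,0,0,0,8.4],[0.8,0,0,0,8.4],[0.8,0,0,0,8.4],[0.8,0,0,0,8.4],[0.8,0,0,0,8.4],[0.8,0,0,0,8.4],[0.8,0,0,0,8.4],[0.8,0,0,0,8.4],[0.8,0,0,0,8.4],[0.8,0,0,0,8.4]]'; python3 -m pendant '[[0.8,0,0,0,8.4],[0.8,0,0,0,8.4],[0.8,0,0,0,8.4],[0.8,0,0,0,8.4],[0.8,0,0,0,8.4],[0.8,0,0,0,8.4],[0.8,0,0,0,8.4],[0.8,0,0,0,8.4],[0.8,0,0,0,8.4],[0.8,0,0,0,0.7]]'
python3 - <<'E'
from bench import r,optics
import cv2,numpy as np
print(r.sense()['joint_pos'])
n='wrist';c=optics.camera_params(n);p,d=optics.snapshot(n); np.savez('w1.npz',p=p,d=d,**{k:np.array(v) for k,v in c.items()}); cv2.imwrite('pics/w1.png',p)
from h import *
p,d,w=cloud('w1.npz'); hsv=cv2.cvtColor(p,cv2.COLOR_BGR2HSV)
H,S,V=[hsv[...,i].astype(int) for i in range(3)]
g=(d>0)&(H>105)&(H<130)&(S>130)&(w[...,2]>180)&(w[...,2]<192)
print(g.sum(), np.median(w[g],0) if g.any() else 0, cv2.minAreaRect(w[g][:,:2].astype(np.float32)) if g.any() else 0)
E
```

```text
time: 1.8
tool_pos: [470.2, 251.7, 231.7]
tcp_rot: [180.0, -0.0, 73.8]
ft_force: [1.7, 0.7, -0.2]
finger_gap: 67.9
time: 2.8
tool_pos: [469.3, 253.1, 231.4]
tcp_rot: [-180.0, -0.0, -10.6]
ft_force: [-0.1, -0.1, 0.0]
finger_gap: 68.2
time: 3.8
tool_pos: [469.3, 253.1, 231.4]
tcp_rot: [-180.0, 0.0, -86.7]
ft_force: [-0.6, 0.5, -0.6]
finger_gap: 68.4
[ 2.28314269e+01 -2.90820370e+00  9.59174335e+01 -1.22334161e-05
  8.69837367e+01  1.09494980e+02]
1468 [472.02421444 254.91122857 183.50571395] ((471.40606689453125, 255.02333068847656), (22.06563377380371, 21.653030395507812), 3.9858198165893555)
```

```bash
python3 -m pendant '[[0.8,-1,-1.5,10,-0.5],[0.8,0,0,20,0],[0.8,0,0,20,0],[0.8,0,0,15,0],[0.8,0,0,10,0],[0.8,0,0,5,0],[0.8,0,0,0,0],[0.4,0,0,0,0],[0,0,0,0,0],[0,0,0,0,0]]' 60; python3 -m pendant '[[0,0,0,0,0],[0,0,0,0,0],[0,0,0,0,0],[0,0,0,0,0]]'
```

```text
time: 4.85
tool_pos: [471.2, 254.4, 152.2]
tcp_rot: [-179.9, 0.0, -86.0]
ft_force: [-0.2, -0.0, 0.4]
finger_gap: 25.3
time: 5.25
tool_pos: [471.3, 254.6, 152.2]
tcp_rot: [-179.9, 0.0, -86.0]
ft_force: [0.7, 1.7, 5.1]
finger_gap: 20.9
```

```bash
python3 -m pendant '[[0,0,0,-3,0],[0,0,0,-8,0],[0,0,0,-15,0],[0,0,0,-20,0],[0,0,0,-20,0],[0,0,0,-20,0],[0,0,0,-20,0],[0,0,0,-12,0],[0,0,0,-4,0],[0,0,0,0,0]]'; python3 -m pendant '[[0,0,0,0,0],[0,0,0,0,0]]'
python3 - <<'E'
from bench import r,optics
import cv2,numpy as np
from h import *
for n in('wrist','side'):
    c=optics.camera_params(n);p,d=optics.snapshot(n); np.savez(n+'2.npz',p=p,d=d,**{k:np.array(v) for k,v in c.items()}); cv2.imwrite(f'pics/{n}2.png',p)
    p,d,w=cloud(n+'2.npz')
print(r.sense()['ft_force'],r.sense()['joint_pos'])
E
```

```text
time: 6.25
tool_pos: [470.8, 254.3, 273.8]
tcp_rot: [-180.0, 0.0, -86.0]
ft_force: [0.8, 0.1, -3.2]
finger_gap: 21.5
time: 6.45
tool_pos: [470.1, 254.0, 271.9]
tcp_rot: [179.9, -0.0, -86.0]
ft_force: [-0.6, -0.2, -3.4]
finger_gap: 21.2
[ 0.50276496 -0.58065768 -4.02121705] [ 2.28790536e+01 -3.40706664e+00  9.21588873e+01 -7.39474612e-04
  9.13503853e+01  1.08883710e+02]
```

View pics/side2.png

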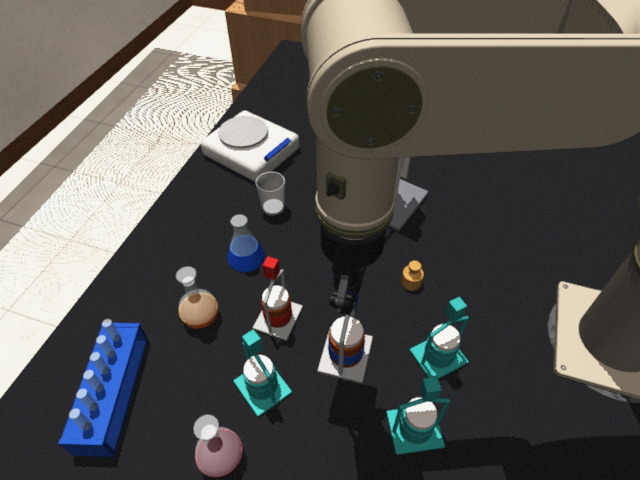

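Blue is lifted upright in the jaws and weighs about 3.5–4 N; the neighbours haven't moved. Next is the carry to a standoff beyond the hook's tip.

```bash
python3 -m pendant '[[0,5,-1.2,0,0],[0,12,-2.7,0,0],[0,20,-4.5,0,0],[0,25,-5.6,0,0],[0,25,-5.6,0,0],[0,25,-5.6,0,0],[0,25,-5.6,0,0],[0,25,-5.6,0,0],[0,25,-5.6,0,0],[0,25,-5.6,0,0]]';  python3 -m pendant '[[0,25,-5.6,0,0],[0,25,-5.6,0,0],[0,22,-5,0,0],[0,14,-3.3,0,0],[0,7,-1.6,0,0],[0,2.5,-0.6,0,0],[0,0,0,0,-2],[0,0,0,0,-4],[0,0,0,0,-6],[0,0,0,0,-6]]';  python3 -m pendant '[[0,0,0,0,-7],[0,0,0,0,-7],[0,0,0,0,-7],[0,0,0,0,-7],[0,0,0,0,-7],[0,0,0,0,-6],[0,0,0,0,-5],[0,0,0,0,-4],[0,0,0,0,-2.4],[0,0,0,0,0]]'
python3 -m pendant '[[0,0,0,0,0],[0,0,0,0,0]]'
python3 - <<'E'
from bench import r,optics
import cv2,numpy as np
from h import *
print(r.sense()['joint_pos'].round(1))
for n in('wrist','top','side'):
    c=optics.camera_params(n);p,d=optics.snapshot(n); np.savez(n+'3.npz',p=p,d=d,**{k:np.array(v) for k,v in c.items()})
a,b,c=[np.load(n+'3.npz')['p'] for n in('wrist','top','side')]
cv2.imwrite('pics/m3.png',np.vstack([np.hstack([cv2.resize(a,(400,300)),cv2.resize(b,(400,300))]),np.hstack([cv2.resize(c,(400,300)),cv2.resize(c[80:305,250:550],(400,300))])]))
E
```

```text
time: 7.55
tool_pos: [533.1, 43.9, 273.3]
tcp_rot: [-180.0, -0.0, -86.0]
ft_force: [0.1, 1.0, -2.6]
finger_gap: 21.4
time: 8.55
tool_pos: [561.1, -46.7, 273.4]
tcp_rot: [-180.0, 0.0, -67.7]
ft_force: [-0.4, 1.2, -3.2]
finger_gap: 21.3
time: 9.55
tool_pos: [561.1, -46.8, 273.4]
tcp_rot: [-180.0, 0.0, -15.5]
ft_force: [0.8, 1.2, -2.8]
finger_gap: 21.4
time: 9.75
tool_pos: [561.2, -47.3, 273.4]
tcp_rot: [-180.0, -0.0, -15.6]
ft_force: [-0.4, 0.1, -3.0]
finger_gap: 21.2
[-10.    1.   87.7   0.   91.3   5.6]
```

View pics/m3.png

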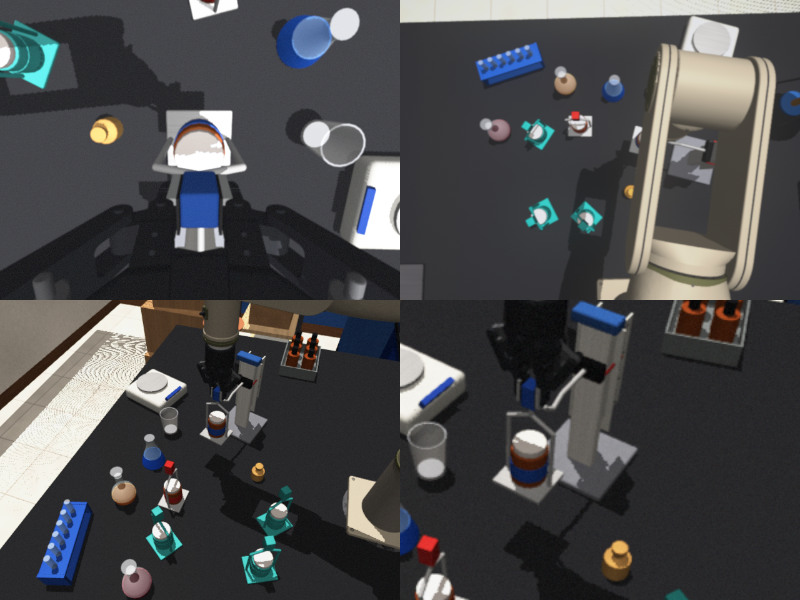

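The carrier hangs upright beyond the hook's tip (lower-right crop: bail about (535,412), hook (530–590,400→370)). I'll measure bail against hook in the same side cloud.

Run:
```python
from h import *
a=np.array([np.cos(np.radians(74.4)),np.sin(np.radians(74.4))]); n=np.array([a[1],-a[0]]); s0=np.array([543.8,-110.3])
p,d,w=cloud('side3.npz'); hsv=cv2.cvtColor(p,cv2.COLOR_BGR2HSV); H,S,V=[hsv[...,i].astype(int) for i in range(3)]
q=(w[...,:2]-s0); s=q@a; e=q@n; z=w[...,2]; ok=(d>0)&(abs(e)<60)&(s>-80)&(s<130)
hk=ok&(z>214)&(z<246)&(V>90)&(S<60)&(abs(e)<8)&(s<40)
for b in range(-80,40,8):
    m=hk&(s>=b)&(s<b+8)
    if m.any(): print('hook',b+4,m.sum(),np.median(e[m]).round(1),z[m].max().round(1))
wr=ok&(z>205)&(z<262)&(s>45)&(s<85)&(S<70)&(V>60)
for b in range(-40,40,8):
    m=wr&(e>=b)&(e<b+8)
    if m.any(): print('wire e',b+4,m.sum(),'s',np.median(s[m]).round(1),'z',np.median(z[m]).round(1),z[m].max().round(1))
lid=ok&(z>195)&(z<208)&(S<60)&(V>120)&(s>30); print('lid',lid.sum(),np.median(z[lid]),[ (f(s[lid]).round(1),f(e[lid]).round(1)) for f in(np.min,np.max)])
tr=ok&(z>115)&(z<135)&(S<70)&(V>100)&(s>20); print('tray',cv2.minAreaRect(np.stack([s[tr],e[tr]],1).astype(np.float32)),np.median(z[tr]))
```

```text
hook -76 9 -0.7 232.7
hook -68 9 -0.7 233.2
hook -60 10 -0.8 233.3
hook -52 7 -0.6 231.9
hook -44 10 -0.1 232.4
hook -36 8 0.1 232.9
hook -28 8 1.1 232.3
hook -20 15 -0.3 231.7
hook -12 11 0.0 227.4
hook -4 14 -0.5 224.8
hook 4 4 -0.2 224.2
hook 12 3 -2.1 229.1
hook 20 5 -0.8 238.7
hook 28 4 -0.7 238.9
wire e -36 41 s 67.7 z 227.9 241.9
wire e -28 17 s 67.1 z 241.1 246.1
wire e -20 19 s 66.9 z 244.1 249.8
wire e -12 18 s 66.6 z 249.5 253.4
wire e -4 22 s 67.4 z 253.0 261.0
wire e 4 11 s 67.2 z 251.8 260.7
wire e 12 10 s 66.6 z 248.3 250.4
wire e 20 12 s 66.8 z 244.9 247.0
wire e 28 11 s 67.6 z 239.4 241.8
wire e 36 41 s 67.6 z 222.7 239.0
lid 351 201.5664096856542 [(np.float64(40.7), np.float64(-24.7)), (np.float64(89.8), np.float64(23.1))]
tray ((65.0692367553711, -1.1018943786621094), (77.33737182617188, 82.1340103149414), 2.3794682025909424) 129.4670348879393
```

Aligned: lateral within 1 mm, bail about 65 mm out, wire about 8 mm above the tip, lid about 8 mm below the hook. Sliding in by 64 mm.

```bash
python3 -m pendant '[[0,0,3,0,0],[0,0,6,0,0],[0,0,8,0,0],[0,0,8,0,0],[0,0,8,0,0],[0,0,8,0,0],[0,0,8,0,0],[0,0,8,0,0],[0,0,5,0,0],[0,0,2,0,0]]'; python3 -m pendant '[[0,0,0,0,0],[0,0,0,0,0]]'
python3 - <<'E'
from bench import r,optics
from h import *
for n in('side','wrist'):
    c=optics.camera_params(n);p,d=optics.snapshot(n); np.savez(n+'4.npz',p=p,d=d,**{k:np.array(v) for k,v in c.items()})
a=np.array([np.cos(np.radians(74.4)),np.sin(np.radians(74.4))]); n=np.array([a[1],-a[0]]); s0=np.array([543.8,-110.3])
p,d,w=cloud('side4.npz'); hsv=cv2.cvtColor(p,cv2.COLOR_BGR2HSV); H,S,V=[hsv[...,i].astype(int) for i in range(3)]
cv2.imwrite('pics/s4.png',cv2.resize(p[70:250,290:470],(600,600),interpolation=cv2.INTER_CUBIC))
q=(w[...,:2]-s0); s=q@a; e=q@n; z=w[...,2]; ok=(d>0)&(abs(e)<60)&(s>-80)&(s<130)
for b in range(-40,40,8):
    m=ok&(z>205)&(z<262)&(abs(s)<20)&(S<70)&(V>60)&(e>=b)&(e<b+8)
    if m.any(): print('wire e',b+4,m.sum(),'s',np.median(s[m]).round(1),'z',np.median(z[m]).round(1),z[m].max().round(1))
E
```

```text
time: 10.9
tool_pos: [543.9, -110.0, 273.3]
tcp_rot: [180.0, -0.0, -15.6]
ft_force: [-0.2, -0.6, -3.7]
finger_gap: 21.7
time: 11.1
tool_pos: [544.1, -109.2, 273.3]
tcp_rot: [-180.0, 0.0, -15.6]
ft_force: [0.8, -0.7, -2.2]
finger_gap: 21.5
wire e -36 43 s 3.6 z 229.7 241.1
wire e -28 15 s 1.6 z 240.1 245.2
wire e -20 17 s 2.8 z 245.4 249.1
wire e -12 17 s 2.9 z 247.6 250.6
wire e -4 54 s 3.2 z 226.5 261.6
wire e 4 25 s -1.6 z 226.2 259.3
wire e 12 11 s 1.1 z 248.7 250.9
wire e 20 8 s 2.8 z 245.3 246.8
wire e 28 11 s 2.8 z 239.3 242.7
wire e 36 33 s 3.6 z 225.0 238.8
```

View pics/s4.png

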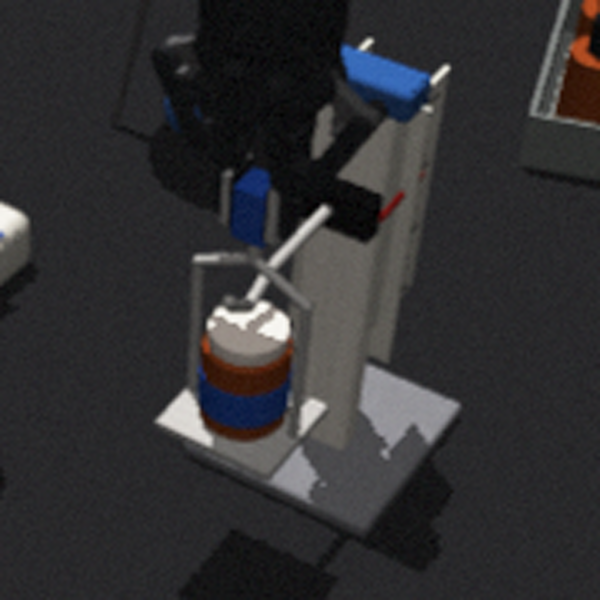

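The hook passes through the bail window: the tip shows at crop (240,300) in front of the bail, and the arm runs behind it. Lowering slowly.

```bash
python3 -m pendant '[[0,0,0,1,0],[0,0,0,2.5,0],[0,0,0,2.5,0],[0,0,0,2.5,0],[0,0,0,2.5,0],[0,0,0,2.5,0],[0,0,0,2.5,0],[0,0,0,2.5,0],[0,0,0,2.5,0],[0,0,0,2,0]]'; python3 -m pendant '[[0,0,0,1.5,0],[0,0,0,1.5,0],[0,0,0,1.5,0],[0,0,0,1.5,0],[0,0,0,1.5,0],[0,0,0,1.5,0],[0,0,0,1.5,0],[0,0,0,1.5,0],[0,0,0,1.5,0],[0,0,0,1.5,0]]'
```

```text
time: 12.2
tool_pos: [544.0, -109.3, 250.0]
tcp_rot: [180.0, 0.0, -15.6]
ft_force: [0.3, 0.2, -2.3]
finger_gap: 20.8
time: 13.2
tool_pos: [544.1, -109.4, 235.3]
tcp_rot: [180.0, -0.0, -15.6]
ft_force: [0.0, 0.1, -2.3]
finger_gap: 21.6
```

```bash
python3 -m pendant '[[0,0,0,1.5,0],[0,0,0,1.5,0],[0,0,0,1.5,0],[0,0,0,1.5,0],[0,0,0,1.5,0],[0,0,0,1.5,0],[0,0,0,1.5,0],[0,0,0,0.5,0],[0,0,0,0,0],[0,0,0,0,0]]'
python3 - <<'E'
from bench import r,optics
from h import *
f=[]
for i in range(8):
    p,d=optics.snapshot('side'); f.append(r.sense()['ft_force'][2])
print(np.mean(f),np.std(f))
c=optics.camera_params('side'); np.savez('side5.npz',p=p,d=d,**{k:np.array(v) for k,v in c.items()})
a=np.array([np.cos(np.radians(74.4)),np.sin(np.radians(74.4))]); n=np.array([a[1],-a[0]]); s0=np.array([543.8,-110.3])
p,d,w=cloud('side5.npz'); hsv=cv2.cvtColor(p,cv2.COLOR_BGR2HSV); H,S,V=[hsv[...,i].astype(int) for i in range(3)]
q=(w[...,:2]-s0); s=q@a; e=q@n; z=w[...,2]; ok=(d>0)&(abs(e)<8)&(V>90)&(S<60)&(z>180)&(z<250)
for b in range(-80,40,8):
    m=ok&(s>=b)&(s<b+8)
    if m.any(): print('hook',b+4,m.sum(),z[m].max().round(1))
E
```

```text
time: 14.2
tool_pos: [544.1, -109.4, 224.4]
tcp_rot: [180.0, -0.0, -15.6]
ft_force: [0.8, -0.1, -0.5]
finger_gap: 21.2
-0.6184914698984618 0.38800846523763105
hook -60 1 201.7
hook -52 2 208.8
hook -12 3 202.4
hook -4 2 201.1
hook 4 8 210.1
hook 20 1 216.8
hook 28 4 217.9
```

The hook is down about 21 mm (2.1 N) and the gripper still holds about 0.6 N, so about 6 mm remain.

```bash
python3 -m pendant '[[0,0,0,1,0],[0,0,0,1,0],[0,0,0,1,0],[0,0,0,1,0],[0,0,0,1,0],[0,0,0,0.5,0],[0,0,0,0,0],[0,0,0,0,0],[0,0,0,0,0]]'
cat > fz.py <<'E'
from bench import r,optics
import numpy as np
f=[];t=[]
for i in range(20):
    optics.snapshot('side'); x=r.sense(); f.append(x['ft_force']); t.append(x['wrist_torque'])
print(np.mean(f,0),np.std(f,0)/4.5,np.mean(t,0),x['tool_pos'])
E
python3 fz.py
```

```text
time: 15.5
tool_pos: [544.1, -109.3, 218.9]
tcp_rot: [180.0, -0.0, -15.6]
ft_force: [0.8, -0.4, 0.5]
finger_gap: 21.3
[ 0.75684602 -0.84776942  0.1249526 ] [0.10827313 0.09167083 0.07255993] [-0.16632528 -0.1502422  -0.01381532] [ 544.05470816 -109.35221496  218.81657201]
```

Vertical load is zero. There is about 1 N of side force, so the bail's peak is slightly off the hook (on its slope). I'll nudge with the force to relieve it.

```bash
python3 -m pendant '[[0,0.5,0.5,0,0],[0,0.5,0.5,0,0],[0,0.5,0.5,0,0],[0,0,0,0,0],[0,0,0,0,0],[0,0,0,0,0]]'; python3 fz.py
```

```text
time: 17.1
tool_pos: [545.0, -110.9, 218.7]
tcp_rot: [-180.0, 0.0, -15.6]
ft_force: [-1.2, 1.8, 0.1]
finger_gap: 20.6
[-0.3457841   3.32178083 -0.08629493] [0.10761114 0.1421418  0.08222337] [ 0.61667388  0.12665896 -0.00695397] [ 545.08870297 -111.14357719  218.80440676]
```

```bash
python3 -m pendant '[[0,-0.4,-0.6,0,0],[0,-0.4,-0.6,0,0],[0,0,0,0,0],[0,0,0,0,0],[0,0,0,0,0]]'; python3 fz.py
```

```text
time: 18.6
tool_pos: [544.8, -110.4, 219.0]
tcp_rot: [180.0, -0.0, -15.6]
ft_force: [1.4, -2.8, -0.4]
finger_gap: 21.2
[ 0.90788079 -4.65205634  0.11221518] [0.11886898 0.15932354 0.10776291] [-0.94423345 -0.23271727 -0.00607335] [ 544.67959542 -110.12458927  218.87476235]
```

The contact is stiff and sticky, so I'll make a half-step correction.

```bash
python3 -m pendant '[[0,0.2,0.25,0,0],[0,0.2,0.25,0,0],[0,0,0,0,0],[0,0,0,0,0],[0,0,0,0,0]]' 30; python3 fz.py
```

```text
time: 20.1
tool_pos: [544.8, -110.3, 218.7]
tcp_rot: [-180.0, 0.0, -15.6]
ft_force: [-0.5, -3.1, 0.2]
finger_gap: 21.2
[ 0.0625466  -2.38547984 -0.16149826] [0.14804813 0.12814819 0.11147115] [-0.46789919  0.01917441 -0.00568176] [ 544.83537942 -110.38666911  218.75655036]
```

```bash
python3 -m pendant '[[0,0.1,0.25,0,0],[0,0.1,0.25,0,0],[0,0,0,0,0],[0,0,0,0,0],[0,0,0,0,0]]' 20; python3 fz.py
```

```text
time: 21.6
tool_pos: [544.9, -110.7, 218.8]
tcp_rot: [-180.0, 0.0, -15.6]
ft_force: [-0.7, 0.1, 0.5]
finger_gap: 21.5
[ 0.12040608  1.70530509 -0.06296771] [0.11233141 0.14355985 0.12319894] [ 0.36954249  0.00123742 -0.00191281] [ 544.96403684 -110.89127826  218.80033738]
```

```bash
python3 -m pendant '[[0,0,-0.2,0,0],[0,0,0,0,0],[0,0,0,0,0],[0,0,0,0,0],[0.24,0,0,0,0],[0.25,0,0,0,0],[0.26,0,0,0,0],[0.27,0,0,0,0],[0.28,0,0,0,0],[0.29,0,0,0,0]]' 20; python3 -m pendant '[[0.3,0,0,0,0],[0.32,0,0,0,0],[0.34,0,0,0,0],[0.36,0,0,0,0],[0.4,0,0,0,0],[0.45,0,0,0,0],[0.5,0,0,0,0],[0.55,0,0,0,0],[0.6,0,0,0,0],[0.6,0,0,0,0]]'
python3 - <<'E'
from bench import r,optics
from h import *
p,d=optics.snapshot('side'); cv2.imwrite('pics/s6.png',cv2.resize(p[70:250,290:470],(600,600),interpolation=cv2.INTER_CUBIC))
E
```

```text
time: 23.6
tool_pos: [545.0, -110.9, 218.9]
tcp_rot: [180.0, -0.0, -15.6]
ft_force: [0.5, -0.3, 0.8]
finger_gap: 25.0
time: 24.6
tool_pos: [545.0, -110.8, 218.8]
tcp_rot: [180.0, -0.0, -15.6]
ft_force: [0.1, 0.8, 0.8]
finger_gap: 51.2
```

View pics/s6.png

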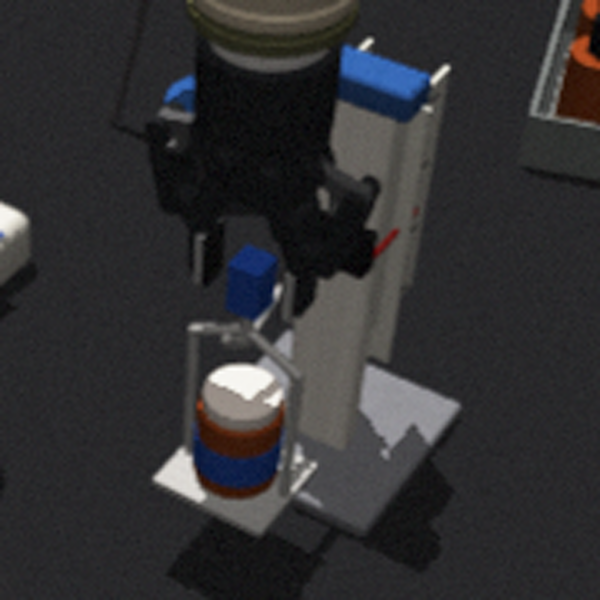

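The carrier hangs free on the hook between the open fingers (grip at (250,280), fingers at (205,260) and (298,290)). Retreating straight up.

```bash
python3 -m pendant '[[0.6,0,0,-3,0],[0.6,0,0,-8,0],[0.6,0,0,-12,0],[0.6,0,0,-15,0],[0.6,0,0,-15,0],[0.6,0,0,-15,0],[0.6,0,0,-15,0],[0.6,0,0,-10,0],[0.6,0,0,-5,0],[0.6,0,0,0,0]]'; python3 -m pendant '[[0.6,0,0,0,0],[0.6,0,0,0,0],[0.6,0,0,0,0],[0.6,0,0,0,0],[0.6,0,0,0,0],[0.6,0,0,0,0],[0.6,0,0,0,0],[0.6,0,0,0,0],[0.6,0,0,0,0],[0.6,0,0,0,0]]'
cat > st.py <<'E'
from bench import r,optics
from h import *
a=np.array([np.cos(np.radians(74.4)),np.sin(np.radians(74.4))]); n=np.array([a[1],-a[0]]); s0=np.array([543.8,-110.3])
for i in range(10):
    c=optics.camera_params('side');p,d=optics.snapshot('side')
    if i%3: continue
    np.savez('side7.npz',p=p,d=d,**{k:np.array(v) for k,v in c.items()})
    p,d,w=cloud('side7.npz'); hsv=cv2.cvtColor(p,cv2.COLOR_BGR2HSV); H,S,V=[hsv[...,i].astype(int) for i in range(3)]
    q=(w[...,:2]-s0); s=q@a; e=q@n; z=w[...,2]; ok=(d>0)&(abs(e)<60)&(abs(s)<60)
    g=ok&(H>105)&(H<130)&(S>130)&(z>205)&(z<262); lid=ok&(z>100)&(z<175)&(S<60)&(V>130)&(abs(e)<27)&(abs(s)<28)
    gt=g&(z>z[g].max()-6)
    print('griptop',z[gt].mean().round(1),s[gt].mean().round(1),e[gt].mean().round(1),'lid z',np.median(z[lid]).round(1),s[lid].mean().round(1),e[lid].mean().round(1),r.sense()['time'])
cv2.imwrite('pics/s7.png',cv2.resize(p[70:250,290:470],(600,600),interpolation=cv2.INTER_CUBIC))
E
python3 st.py
```

```text
time: 25.65
tool_pos: [545.3, -110.8, 317.6]
tcp_rot: [180.0, -0.1, -15.6]
ft_force: [-0.0, 0.1, -0.1]
finger_gap: 51.3
time: 26.65
tool_pos: [545.0, -110.8, 316.8]
tcp_rot: [-180.0, -0.0, -15.6]
ft_force: [-0.3, 0.6, 0.7]
finger_gap: 51.6
griptop 250.1 2.1 -0.8 lid z 146.3 0.9 0.9 26.7
griptop 249.8 1.8 -0.6 lid z 146.2 0.9 0.8 26.85
griptop 250.2 1.7 -0.6 lid z 146.1 0.9 0.9 27.0
griptop 249.7 1.7 -0.8 lid z 146.3 1.0 0.8 27.15
```

View pics/s7.png

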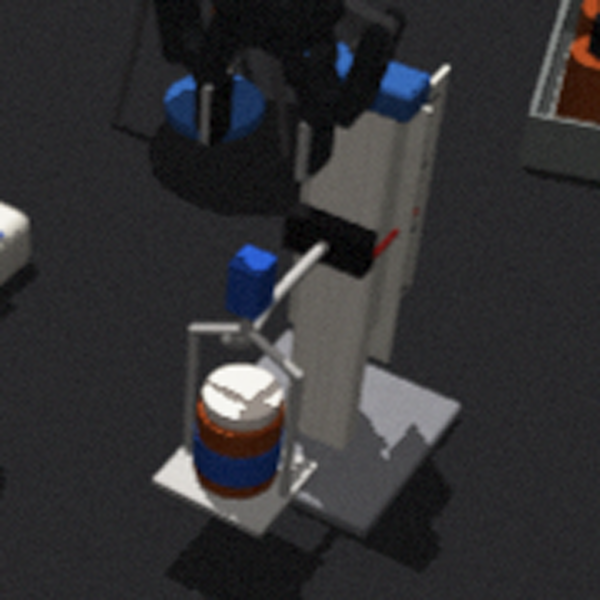

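Still, upright and clear of the gripper. The bail is at about 196 mm, which puts the pointer at about 27 mm.

```bash
python3 -c "
from bench import hand_in; print(hand_in())"
```

```text
the job is handed in; nothing more can be done
None
```

I weighed the blue-banded carrier and handed the job in at about 27 s; it hangs from the scale's hook by its bail. I gripped it by its blue grip, slid the hook through the bail, and lowered it at 15–25 mm/s. I opened the fingers only once the vertical force at the wrist was about 0.

- **Weight:** the final reading is about 27 mm, or roughly 2.7 N (about 270 g). This comes from the measured height of the bail, because I did not read the pointer directly.
- **Last checks:** over four camera frames in 0.45 s the carrier stayed still, with the grip top at 250 mm and the lid at 146 mm, both varying by less than 0.5 mm. It was upright, with the bail in the seat within about 2 mm, and the gripper was about 65 mm above it touching nothing.
- **What disagreed:** with the carrier still gripped, the wrist force read about 2.2–4 N, noisier and mostly higher than the final figure.
- **Side force:** before letting go, the bail pressed sideways on the hook with up to about 4.7 N. I nudged that down to about 1.7 N, made one last small step, and released without re-averaging the force.
- **Not checked at the end:** the red carrier, the glassware and the brass weight were nowhere near the path and looked unmoved in the carry pictures. I did not measure their positions again, and I did not measure the pointer's speed during the lowering.

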